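# Lock a T-foot spool pin into the thread stand

### The job

Take the spool pin out of its wooden rack and lock it into the slotted plate of the grey thread stand: feel its T-foot into the slot, press it down gently against the spring, give it a quarter turn clockwise (seen from above) and let it spring back up into its notch. Leave the pin standing upright there and let go; never force it against the stand (25 N at the very most), and leave the other sewing things where they are.

Things in the scene. Friction and masses are not known exactly. Their poses are not given: they have to be found in the camera images.
- pin_grip (a point): Loose white spool pin, 78 mm tall, about 45 g, at first upright in the rack. Point on its axis in the middle of its shank, 50 mm above its underside; z up along the pin, y along its T-bar; same after a half turn. Grip the square shank: 12 x 12 mm, faces along x and y, 26 to 76 mm above the underside. Below it a round flange, 30 mm across, 22 to 26 mm above the underside.
- pin_foot (a point): Centre of the underside of the pin's steel T-foot. The T-bar is 26 mm long (y), 7 mm wide (x), 7 mm high, its lower edges rounded to 1.2 mm. Above it a round neck, 6.4 mm thick, from 7 to 22 mm, up to the flange.
- rack: Fixed wooden block 62 x 56 x 30 mm, origin under its centre. A pocket in its top, 12 mm (x) by 31 mm (y), 26 mm deep, takes the T-foot; the pin's flange rests on the top face, its underside 8 mm above the table. The pin can sit a millimetre or two off centre and a few degrees turned; lift it straight out.
- stand: Fixed grey thread stand, 140 (x) by 86 mm (y), origin under its centre, z up. A flat steel plate, 92 x 52 mm, 6 mm thick, lies in its top (lower face 40, upper face 46 mm above the origin) between two aluminium strips along x (27.5 to 37.5 mm from the middle, 47.5 mm high). The plate is clamped and stays put. Under it is a cavity that the T-foot can turn in.
- track_mid (a point): Point on the plate's upper face above the stand's origin, axes as the stand. The slot goes right through the plate, 9.2 mm wide (x), 30 mm long (y), edges chamfered 1 mm. Its centre is at y = 0 here but anywhere from x = -14 to +14 mm, because the plate was left anywhere on its track; the slot is not measured: feel for it with the foot, or look.
- spring_level (a point): Height (35 mm above the stand's origin) where the foot's underside meets the spring pad under the slot; the pad pushes up with 3.4 N there and 0.3 N more per mm, 6.7 N when the flange meets the plate (underside at 24 mm). To turn, keep the underside at 25 to 28 mm. It turns only clockwise from above (negative about z), from bar along stand y; a stop ends it 5 to 8 degrees past the quarter.
- locked_level (a point): Height (33 mm above the stand's origin) of the pin's underside once locked: let up after the quarter turn, the spring lifts the T-bar into a notch under the plate, 4 mm deep and 10 mm wide, bar along the stand's x; pin_grip is then 83 mm above the stand's origin. Unturned, the spring lifts the foot back up to spring_level.
- spool_black_mid (a point): Bystander to be left alone: black thread spool, 30 mm across, 52 mm tall, standing; the point is at its middle, 26 mm above its underside.
- spool_teal_mid (a point): Bystander to be left alone: teal thread spool, about 37 x 54 x 44 mm; the point is at its middle, 22 mm above its underside.
- thimble_mid (a point): Bystander to be left alone: small thimble, 19 mm across, 22 mm tall; the point is at its middle, 11 mm above its underside.
- chalk_mid (a point): Bystander to be left alone: flat blue piece of tailor's chalk, 45 x 39 x 6 mm; the point is at its middle, 3 mm above its underside.
- oil_mid (a point): Bystander to be left alone: little machine oil bottle, 32 mm across, 96 mm tall, standing; the point is at its middle, 48 mm above its underside.
- bobbin_mid (a point): Bystander to be left alone: bobbin of white thread, 20 mm across, 12 mm tall; the point is at its middle, 6 mm above its underside.

How it is judged:
On the way, in this order (a step that is already met when the one before it is completed fails the run):
1. the T-foot has passed down through the slot, T-bar along the slot, and is pressed below the locked height (x of pin_grip in the frame of stand between -0.019 and 0.019 m and y of pin_grip in the frame of stand between -0.006 and 0.006 m and angle between pin_grip's own z axis and vertical below 0.12 rad and z of pin_grip in the frame of stand below 0.08 m and angle between the y axis of pin_grip and the y axis of stand, either way round below 0.3 rad), for 0.05 s.
2. still pressed down, the pin is turned a quarter turn (x of pin_grip in the frame of stand between -0.019 and 0.019 m and y of pin_grip in the frame of stand between -0.006 and 0.006 m and angle between pin_grip's own z axis and vertical below 0.12 rad and z of pin_grip in the frame of stand below 0.0805 m and angle between the y axis of pin_grip and the x axis of stand, either way round below 0.25 rad), for 0.05 s.
At the end, for the whole second after the job is handed in: The pin stands at rest and released in the stand's slot: upright within 7 degrees, its T-bar below the plate and along the stand's x within 11 degrees, risen into the notch (pin_grip 81.2 to 85 mm above the stand's origin, within 19 mm in x and 6 mm in y of the stand's middle) (x of pin_grip in the frame of stand between -0.019 and 0.019 m and y of pin_grip in the frame of stand between -0.006 and 0.006 m and angle between pin_grip's own z axis and vertical below 0.12 rad and z of pin_grip in the frame of stand between 0.0812 and 0.085 m and angle between the y axis of pin_grip and the x axis of stand, either way round below 0.2 rad and contact force between pin and the fingers below 0.05 N and linear speed of pin below 0.01 m/s); the robot touches nothing.
It fails at once if the pin presses on the stand with more than 25 N (contact force between pin and stand above 25 N).
It fails at once if a bystander is moved more than 25 mm (distance of any of spool_black_mid, spool_teal_mid, thimble_mid, chalk_mid, oil_mid, bobbin_mid from where it was at the start of the episode above 0.025 m).
It also fails if it takes over 64 s, if anything falls off the work surface, if the arm or the gripper's body presses on something with over 40 N, if the wrist force passes 120 N, or if a joint passes its speed limit or range.

### The arm

A 6-joint arm with a two-finger parallel gripper is mounted at the origin on a cart in front of the work surface, level with it; the furniture and walls round the work are solid. World frame = base frame: x ahead of the robot, y to its left, z up, the work surface at z = 0. Lengths are in m, angles in rad, forces in N, time in s.
With the tool pointing down it reaches from about 0.275 to 0.875 m from the base axis. Payload 12.5 kg.
Tool frame: the origin (TCP) lies at the very end of the fingers, on their centre line; the grasp point (between the pads) lies env.grip_point_offset behind it (env.grip_point_offset is the distance from the TCP to the grasp point, in m); z points along the fingers, y is the line along which they close (so a half turn about z gives the same grasp; the last joint's range is limited). The gripper opens to 85 mm and grips with 20 to 120 N. Pads are 22 mm wide; open, the fingers measure 114 mm over their backs; the gripper's body (76 mm by 85 mm) begins 54 mm behind the grasp point. The pads swing forward as they close: fully open they stand 13 mm farther back than shut.
Start: joints at [-1.296, 0.351, 1.652, -0, 1.139, -0.085], TCP at [0.194, -0.515, 0.231] pointing down, gripper open.
Joint ranges: [-2.75, 2.75], [-0.79, 2.1], [0.01, 2.65], [-1.57, 4.71], [0.07, 3.14], [-2.87, 2.87]. Speed limits (rad/s): [2.22, 2.22, 2.79, 3.14, 3.14, 3.14].

### API

Orientations are given as a unit quaternion [x, y, z, w].
In Python, from bench import monitor, read_camera, env, spotter gives the robot as it stands.
- The arm moves only by the tool move_arm, never from a script. Its arguments are lists of equal length, an entry for each row: "delta_pos": the shift along the tool's x, y, z normalised to -1 to 1, where 1 is 0.08 m, a list of three; "delta_rot": the turn, a rotation vector about the tool's x, y, z normalised to -1 to 1, where 1 is pi/2 rad, a list of three; "jaw": the opening, from 0 (shut) to 1 (fully open). In form: {"delta_pos": [[dx, dy, dz], ...], "delta_rot": [[ax, ay, az], ...], "jaw": [jaw, ...]}. A call has exactly 5 rows; each row shifts and turns the commanded pose from where the row before left it, along the tool's axes as they then stand; what a row does not reach is not made up. A row lasts 1/8 s, in which the tool goes at most 62.5 mm and 10.7 degrees, less where a joint would pass 70% of its speed; a pose out of reach is approached as far as the arm can. A call with a number of a shift or a turn outside -1 to 1 is refused whole. A call with a gripper value outside its range is refused whole. The fingers move at their own pace and stop on an object; "force" is the grip in N (left out, the last holds). Time passes only in rows, so rows that do not move let the fingers close, or fill a call up. It gives the time, the measured TCP pose, the force, the opening and the grip force at its end, in the units of the state.
- monitor.get_state(): the state, without advancing time (a new reading comes with each control period).
- read_camera(name): name is "scene" or "top"; returns a dict with "frame" (420x560x3 uint8, red, green, blue), "mtx" (3x3 intrinsics, pixels), "extrinsics" (4x4, takes a point from world to camera coordinates). Camera axes: x right, y up, looking along -z (the intrinsics and any distortion apply to the point x, -y, -z); pixel columns grow to the right and rows downward; lengths in m; the calibration is good to about 2 mm. A picture is of the moment at which its call begins. There is no depth.
- env.hand_in(): hands the job in; it is judged then, once.
Trained networks look in the newest picture that a camera, given by its name, has taken for a name from the list of things; names that differ only in an ending like _2 or _b are one class to them, and where a whole thing is asked for, a point or a joint stands for the part that bears it (a point fixed in the world has none). Each returns a list of dicts, best first, with "p" (0 to 1); they miss things now and then, are a little off and sometimes report something else, mostly with a low value. They report only what shows in the picture. A call takes as long as a camera call.
- spotter.regions_of(camera, query): "pixels" (420x560 bool, what is visible of it) and "xy" ([column, row] in pixels, amid what is visible of it).
The state is a dict: "time": time; "q": joint angles; "qd": joint speeds; "joint_efforts": joint torques, N m; "ee_pos": TCP position; "tcp_rot": TCP orientation; "wrist_force": force on the tool from outside, world axes, zero at the start; "moment": the same for the moment, N m; "width": opening from 0.0 (shut) to 1.0 (fully open); "gripper_force": force on a finger pad.
Only numpy, scipy, OpenCV 4.12 (cv2) and the standard library are available. Lean on these libraries where they do the work, as an engineer would, in place of code of your own. Each camera call takes 0.05 s, during which the arm holds its last target. There are 200 camera calls.

## Working session

There is one attempt and no reset: what is moved stays moved. The work goes in short steps, Python scripts to look and compute and a tool call to move; the robot and the scene stay as the last step left them, time stands still between calls to the robot, and variables do not carry over. Pictures are saved under pics/ and viewed, at most 10 in all, crops included, and the job is handed in when it is done.

Besides the shell and the picture viewer there is one more tool, called as name(argument=value, ...) on one line, values as JSON. move_arm: Moves the arm, as the interface text tells. Scaled input: -1 to 1 covers 0.08 m each way for a shift and pi/2 rad each way for a turn. Its arguments: {"type":"object","properties":{"delta_pos":{"type":"array"},"delta_rot":{"type":"array"},"jaw":{"type":"array"},"force":{"type":"number"}},"required":["delta_pos","delta_rot","jaw"]}

```bash
mkdir -p pics; python3 - <<'E'
from bench import monitor, read_camera, env, spotter
import cv2,numpy as np
print(env.grip_point_offset, monitor.get_state())
for c in ["scene","top"]:
    d=read_camera(c); cv2.imwrite(f"pics/{c}0.png",d["frame"][:,:,::-1])
    np.savez(f"{c}0.npz",**{k:np.array(v) for k,v in d.items()})
    print(c,d["mtx"],d["extrinsics"],[k for k in d])
    for q in ["pin_grip","pin_foot","rack","stand","track_mid"]:
        for r in spotter.regions_of(c,q)[:2]:
            ys,xs=np.nonzero(r["pixels"]); print(c,q,round(r["p"],2),np.round(r["xy"],1),len(xs),xs.min(),xs.max(),ys.min(),ys.max())
            cv2.imwrite(f"m_{c}_{q}.png",r["pixels"].astype(np.uint8)*255) if r is not None else 0
E
```

```text
0.0187 {'time': 0.0, 'q': array([-1.29559566e+00,  3.51224392e-01,  1.65242733e+00, -5.83721317e-06,
        1.13909610e+00, -8.46260117e-02]), 'qd': array([-0.00089018,  0.00107732,  0.00129371, -0.00011098, -0.00045263,
       -0.00032897]), 'joint_efforts': array([-2.23183370e-04, -5.06110024e+01, -2.91411620e+01, -3.70726775e-05,
        4.57743634e-03, -8.91435150e-06]), 'ee_pos': array([ 0.19358056, -0.51445364,  0.23076368]), 'tcp_rot': array([ 9.83858821e-01,  1.78945486e-01, -5.75912172e-05, -5.74710820e-04]), 'wrist_force': array([ 0.47792972, -0.39060589,  0.06219156]), 'moment': array([ 0.02525505,  0.02658634, -0.00062204]), 'gripper_force': 0.0, 'width': 1.0014587815635643}
scene [[380.09859383   0.         283.00569974]
 [  0.         380.09859383 207.50509318]
 [  0.           0.           1.        ]] [[-0.88056295 -0.47377046  0.01226528  0.47142151]
 [ 0.19995964 -0.34793796  0.91594504 -0.16643034]
 [-0.42968015  0.80899983  0.40111625 -0.81372534]
 [ 0.          0.          0.          1.        ]] ['frame', 'mtx', 'extrinsics']
scene pin_grip 0.51 [305.2 193.3] 
[... 371 characters left out ...]
]
 [  0.           0.           1.        ]] [[ 2.18025453e-02 -9.99762293e-01  7.70445552e-05 -2.22136165e-03]
 [ 9.87433605e-01  2.15457495e-02  1.56558794e-01 -5.45591571e-01]
 [-1.56523239e-01 -3.33730383e-03  9.87668638e-01 -9.68767370e-01]
 [ 0.00000000e+00  0.00000000e+00  0.00000000e+00  1.00000000e+00]] ['frame', 'mtx', 'extrinsics']
top pin_grip 0.42 [343.3 216.8] 84 337 346 211 220
top pin_grip 0.18 [336.6 221.9] 510 326 355 202 231
top pin_foot 0.69 [340.  217.3] 101 336 346 211 221
top rack 0.64 [336.4 220.1] 399 327 353 204 230
top stand 0.64 [336.5 219.9] 441 326 353 203 230
top stand 0.63 [217.7 216. ] 1849 198 240 189 247
top track_mid 0.62 [217.7 219.8] 1710 198 239 191 245
```

```bash
python3 - <<'E'
import cv2,numpy as np
a=cv2.imread("pics/top0.png");b=cv2.imread("pics/scene0.png")
c=cv2.resize(a[180:260,180:370],None,fx=4.2,fy=4.2,interpolation=cv2.INTER_CUBIC)
cv2.imwrite("pics/crop_top.png",c[:, :800])
c=cv2.resize(b[160:280,200:330],None,fx=5,fy=5,interpolation=cv2.INTER_CUBIC)
cv2.imwrite("pics/crop_scene.png",c)
E
```

```text
(no output)
```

View pics/top0.png

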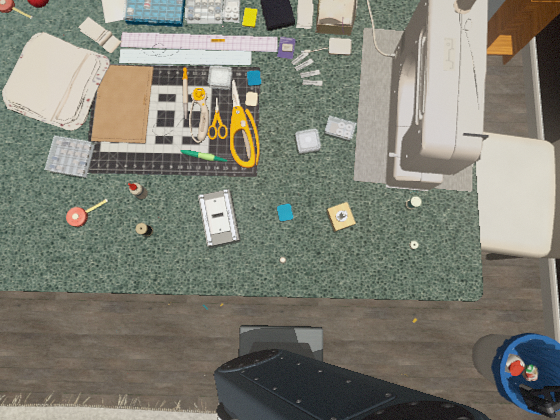

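View pics/crop_top.png

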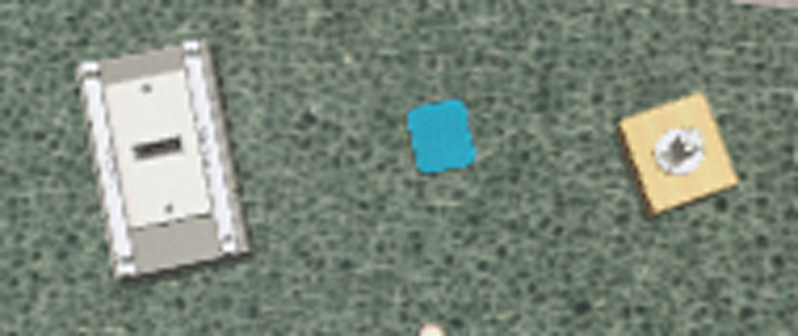

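View pics/crop_scene.png

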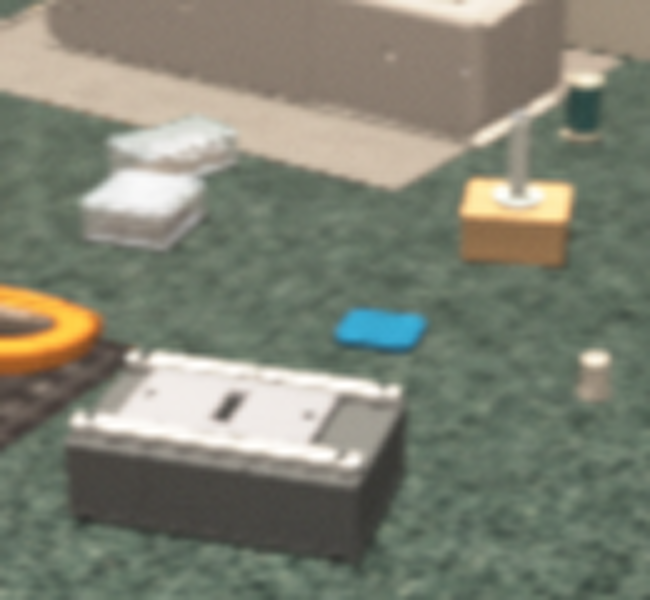

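```bash
cat > h.py <<'E'
import numpy as np, cv2
from scipy.optimize import least_squares
from scipy.spatial.transform import Rotation as R
def load(c): return dict(np.load(f"{c}.npz"))
def proj(d,P):
    P=np.atleast_2d(P);E=d["extrinsics"];c=P@E[:3,:3].T+E[:3,3]
    c=c*[1,-1,-1];u=c@d["mtx"].T
    return u[:,:2]/u[:,2:]
def ray(d,uv,z):
    E=d["extrinsics"];o=-E[:3,:3].T@E[:3,3]
    v=np.linalg.inv(d["mtx"])@[uv[0],uv[1],1];v=E[:3,:3].T@(v*[1,-1,-1])
    return o+v*(z-o[2])/v[2]
def rect(L,W,z,p):
    c,s=np.cos(p[2]),np.sin(p[2])
    q=np.array([[-1,-1],[1,-1],[1,1],[-1,1]])*[L/2,W/2]
    return np.c_[q@np.array([[c,s],[-s,c]])+p[:2],np.full(4,z)]
E
python3 - <<'E'
from h import *
t=load("top0");s=load("scene0")
for d in(t,s):
    E=d["extrinsics"];print("cam",-E[:3,:3].T@E[:3,3])
T=lambda x,y:((x+.5)/4.2-.5+180,(y+.5)/4.2-.5+180)
S=lambda x,y:((x+.5)/5-.5+200,(y+.5)/5-.5+160)
def show(n,d,pts,z):
    P=np.array([ray(d,p,z) for p in pts]);print(n,np.round(P*1000,1).tolist(),"mean",np.round(P.mean(0)*1000,1))
    for i in range(len(P)):
        e=P[(i+1)%len(P)]-P[i];print("   len %.1f ang %.1f"%(np.hypot(*e[:2])*1e3,np.degrees(np.arctan2(e[1],e[0]))))
show("plate",t,[T(103,82),T(185,70),T(211,213),T(130,227)],.046)
show("slot",t,[T(134,152),T(181,142)],.046)
show("strip",t,[T(80,66),T(208,40),T(246,250),T(118,276)],.0475)
show("rack",t,[T(621,121),T(703,93),T(738,185),T(656,211)],.03)
show("slotS",s,[S(215,417),S(244,393)],.046)
show("rackS",s,[S(461,215),S(570,215),S(573,182),S(473,178)],.03)
# dark slot centroid
def cen(d,c,r,dark,z,thr):
    g=cv2.cvtColor(d["frame"],cv2.COLOR_RGB2GRAY).astype(float)
    x0,y0=int(c[0])-r,int(c[1])-r;w=g[y0:y0+2*r+1,x0:x0+2*r+1]
    w=np.clip((thr-w) if dark else (w-thr),0,None)
    yy,xx=np.mgrid[y0:y0+2*r+1,x0:x0+2*r+1];m=np.array([(w*xx).sum(),(w*yy).sum()])/w.sum()
    print(m,np.round(ray(d,m,z)*1e3,1)); 
g=cv2.cvtColor(t["frame"],cv2.COLOR_RGB2GRAY)
print(g[209:222,208:228]);
cen(t,T(158,147),7,True,.046,190);cen(t,T(158,147),7,True,.044,190)
g=cv2.cvtColor(s["frame"],cv2.COLOR_RGB2GRAY);print(g[236:246,240:252])
cen(s,S(230,406),4,True,.046,170)
sat=cv2.cvtColor(t["frame"],cv2.COLOR_RGB2HSV)[...,1];print(sat[207:226,332:352])
b=(sat[205:228,330:354]<70)
ys,xs=np.nonzero(b);m=(xs.mean()+330,ys.mean()+205);print("flange",m,len(xs),ray(t,m,.034)*1e3)
E
```

```text
cam [0.38714928 0.00630127 1.04223848]
cam [0.09875404 0.82374182 0.47305738]
plate [[581.3, 213.2, 46.0], [590.1, 161.9, 46.0], [499.9, 141.7, 46.0], [490.0, 191.6, 46.0]] mean [540.3 177.1  46. ]
   len 52.0 ang -80.2
   len 92.5 ang -167.4
   len 50.9 ang 101.1
   len 93.8 ang 13.3
slot [[537.2, 191.4, 46.0], [544.1, 162.3, 46.0]] mean [540.6 176.9  46. ]
   len 29.9 ang -76.5
   len 29.9 ang 103.5
strip [[590.9, 227.9, 47.5], [609.5, 148.0, 47.5], [477.2, 118.8, 47.5], [459.4, 197.2, 47.5]] mean [534.2 173.   47.5]
   len 82.0 ang -77.0
   len 135.5 ang -167.6
   len 80.3 ang 102.8
   len 135.1 ang 13.2
rack [[566.3, -115.0, 30.0], [585.6, -167.3, 30.0], [526.8, -189.2, 30.0], [509.1, -137.2, 30.0]] mean [ 546.9 -152.2   30. ]
   len 55.8 ang -69.8
   len 62.8 ang -159.6
   len 54.9 ang 108.8
   len 61.4 ang 21.3
slotS [[540.4, 188.2, 46.0], [541.5, 162.1, 46.0]] mean [540.9 175.2  46. ]
   len 26.1 ang -87.6
   len 26.1 ang 92.4
rackS [[567.9, -115.2, 30.0], [511.1, -148.0, 30.0], [531.2, -197.6, 30.0], [588.5, -172.2, 30.0]] mean [ 549.7 -158.3   30. ]
   len 65.5 ang -150.1
  
[... 2858 characters left out ...]
 89  91  15   9   6  15  13   7   6   6   5  51  82  76  81
   80  85]
 [ 92  88  86  90  91  91  21  21   7   8   7   9   3  51  79  80  78  82
   81  81]
 [ 99  88  87  88  86  84 100  84  38  24  28  41  81  89  81  79  76  80
   83  81]
 [100  86  86  88  85  84  86  79  84  90  92  91  89  85  80  78  78  76
   81  82]
 [114  88  86  82  86  83  85  80  82  84  87  90  85  85  85  76  80  77
   80  80]
 [ 95 102  88  86  86  84  84  82  78  84  85  90  85  83  84  78  76  77
   78  86]
 [ 95 100  86  83  85  84  82  82  78  81  84  89  86  83  86  84  78  91
   95  85]]
flange (np.float64(342.9326424870466), np.float64(214.94818652849742)) 193 [ 548.90155768 -155.61912695   34.        ]
```

```bash
cat >> h.py <<'E'
def yaw(psi): # tool down, x axis at psi deg
    return R.from_euler('z',psi,degrees=True)*R.from_quat([1,0,0,0])
def plan(p0,R0,p1,psi,n,nd=3):
    """rows from pose to target over n rows; simulates rounding"""
    p=np.array(p0,float);r=R0;r1=yaw(psi);out=[]
    for k in range(n):
        m=n-k; dp=np.round(r.inv().apply((np.array(p1)-p)/m)/.08,nd)
        dr=np.round((r.inv()*r1).as_rotvec()/m/(np.pi/2),nd)
        out.append((dp.tolist(),dr.tolist()));p=p+r.apply(dp*.08);r=r*R.from_rotvec(dr*np.pi/2)
    for i in range(0,n,5):
        print("pos",[o[0] for o in out[i:i+5]]);print("rot",[o[1] for o in out[i:i+5]])
    print("end",p.round(4))
def go(p1,psi,n,nd=3):
    from bench import monitor
    s=monitor.get_state();plan(s["ee_pos"],R.from_quat(s["tcp_rot"]),p1,psi,n,nd)
E
python3 - <<'E'
from h import *
go([.5473,-.1523,.16],111,10)
E
```

```text
pos [[0.573, -0.268, 0.089], [0.608, -0.175, 0.089], [0.628, -0.078, 0.089], [0.633, 0.022, 0.089], [0.621, 0.121, 0.089]]
rot [[-0.0, -0.0, -0.1], [-0.0, -0.0, -0.1], [-0.0, -0.0, -0.101], [-0.0, -0.0, -0.1], [-0.0, -0.0, -0.101]]
pos [[0.595, 0.217, 0.089], [0.553, 0.308, 0.089], [0.498, 0.391, 0.089], [0.43, 0.464, 0.09], [0.352, 0.527, 0.089]]
rot [[-0.0, -0.0, -0.1], [-0.0, -0.0, -0.101], [-0.0, -0.0, -0.1], [-0.0, -0.0, -0.101], [-0.0, -0.0, -0.1]]
end [ 0.5473 -0.1523  0.16  ]
```

move_arm(delta_pos=[[0.573,-0.268,0.089],[0.608,-0.175,0.089],[0.628,-0.078,0.089],[0.633,0.022,0.089],[0.621,0.121,0.089]], delta_rot=[[0,0,-0.1],[0,0,-0.1],[0,0,-0.1],[0,0,-0.1],[0,0,-0.1]], jaw=[1,1,1,1,1])

```text
time: 1.23
ee_pos: [0.3716, -0.3325, 0.1957]
tcp_rot: [0.839, 0.544, 0.0, 0.0]
wrist_force: [1.1, -0.4, 0.0]
width: 0.996
gripper_force: 0.0
```

move_arm(delta_pos=[[0.595,0.217,0.089],[0.553,0.308,0.089],[0.498,0.391,0.089],[0.43,0.464,0.09],[0.352,0.527,0.089]], delta_rot=[[0,0,-0.1],[0,0,-0.1],[0,0,-0.1],[0,0,-0.1],[0,0,-0.1]], jaw=[0.7,0.7,0.7,0.7,0.7])

```text
time: 1.85
ee_pos: [0.5494, -0.1519, 0.1599]
tcp_rot: [0.567, 0.824, 0.0, 0.0]
wrist_force: [0.5, -2.2, -0.7]
width: 0.701
gripper_force: 0.0
```

```bash
python3 - <<'E'
from h import *
from bench import *
s=monitor.get_state();print(s["time"],s["ee_pos"],s["width"],R.from_quat(s["tcp_rot"]).apply([1,0,0]),s["q"])
go([.5473,-.1523,.045],111,5)
for c in ["top","scene"]:
    d=read_camera(c); np.savez(f"{c}1.npz",**d)
    if c=="scene":
        b=d["frame"][100:250,240:380,::-1];cv2.imwrite("pics/s1.png",cv2.resize(b,None,fx=4,fy=4,interpolation=cv2.INTER_CUBIC))
E
```

```text
1.85 [ 0.54936464 -0.15188083  0.15988388] 0.7009328279007707 [-3.56990993e-01  9.34107780e-01 -2.91796154e-04] [-3.51374323e-01  4.68352096e-01  1.66733116e+00 -7.15929344e-05
  1.00553448e+00 -7.16380678e-01]
pos [[0.001, -0.005, 0.287], [0.001, -0.005, 0.287], [0.001, -0.005, 0.287], [0.001, -0.006, 0.288], [0.001, -0.005, 0.287]]
rot [[0.0, 0.0, -0.0], [0.0, 0.0, -0.0], [0.0, 0.0, -0.0], [0.0, 0.0, -0.0], [0.0, 0.0, -0.001]]
end [ 0.5473 -0.1523  0.045 ]
```

View pics/s1.png

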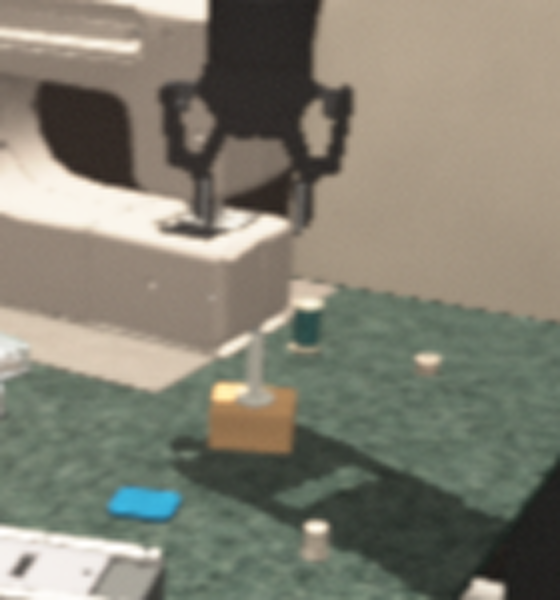

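The open fingers (crop columns ~206 and ~300) straddle the pin at ~255, so I can go down.

move_arm(delta_pos=[[0.001,-0.005,0.287],[0.001,-0.005,0.287],[0.001,-0.005,0.287],[0.001,-0.005,0.287],[0.001,-0.005,0.287]], delta_rot=[[0,0,0],[0,0,0],[0,0,0],[0,0,0],[0,0,0]], jaw=[0.6,0.6,0.6,0.6,0.6])

```text
time: 2.58
ee_pos: [0.546, -0.154, 0.0447]
tcp_rot: [0.57, 0.822, -0.0, 0.0]
wrist_force: [-0.6, -0.0, 0.2]
width: 0.601
gripper_force: 0.0
```

move_arm(delta_pos=[[0,0,0],[0,0,0],[0,0,0],[0,0,0],[0,0,0]], delta_rot=[[0,0,0],[0,0,0],[0,0,0],[0,0,0],[0,0,0]], jaw=[0,0,0,0,0], force=25)

```text
time: 3.2
ee_pos: [0.5467, -0.1538, 0.0461]
tcp_rot: [0.569, 0.822, 0.0, 0.001]
wrist_force: [-1.4, -0.7, 6.6]
width: 0.136
gripper_force: 29.2
```

```bash
python3 - <<'E'
from h import *
from bench import *
s=monitor.get_state();print(s["time"],s["ee_pos"],s["width"],s["gripper_force"],s["wrist_force"],s["moment"],R.from_quat(s["tcp_rot"]).as_matrix().round(3))
E
```

```text
3.2 [ 0.54667965 -0.15375034  0.0461095 ] 0.1360266672045984 29.246814250946045 [-1.40723949 -0.6754165   6.64615499] [-0.05809924  0.24795132 -0.01639117] [[-0.352  0.936  0.001]
 [ 0.936  0.352 -0.001]
 [-0.001  0.001 -1.   ]]
```

move_arm(delta_pos=[[0,0,-0.1],[0,0,-0.2],[0,0,-0.3],[0,0,-0.3],[0,0,-0.2]], delta_rot=[[0,0,0],[0,0,0],[0,0,0],[0,0,0],[0,0,0]], jaw=[0,0,0,0,0], force=40)

```text
time: 3.82
ee_pos: [0.5466, -0.1536, 0.1352]
tcp_rot: [0.569, 0.822, 0.0, 0.001]
wrist_force: [-0.1, 0.6, -0.7]
width: 0.136
gripper_force: 38.9
```

```bash
python3 - <<'E'
from h import *
from bench import *
s=monitor.get_state();print(s["time"],s["ee_pos"],s["width"],s["gripper_force"],s["wrist_force"],s["moment"])
go([.5404,.177,.115],103.0,10)
d=read_camera("scene")
b=d["frame"][100:250,240:380,::-1];cv2.imwrite("pics/s2.png",cv2.resize(b,None,fx=4,fy=4,interpolation=cv2.INTER_CUBIC))
E
```

```text
3.825 [ 0.54657013 -0.15363552  0.13517505] 0.13618809926116465 38.94428730010986 [-0.146924    0.6234433  -0.70178632] [ 0.09449207  0.04365353 -0.04337492]
pos [[0.39, 0.138, 0.025], [0.391, 0.133, 0.025], [0.393, 0.128, 0.025], [0.395, 0.123, 0.025], [0.396, 0.117, 0.025]]
rot [[0.0, 0.0, 0.008], [0.0, 0.0, 0.009], [0.0, 0.0, 0.008], [0.0, 0.0, 0.009], [0.0, 0.0, 0.008]]
pos [[0.398, 0.112, 0.025], [0.399, 0.107, 0.025], [0.401, 0.102, 0.025], [0.402, 0.096, 0.025], [0.403, 0.091, 0.025]]
rot [[0.0, 0.0, 0.009], [0.0, 0.0, 0.008], [0.0, 0.0, 0.009], [0.0, 0.0, 0.008], [0.001, 0.001, 0.009]]
end [0.5404 0.177  0.115 ]
```

View pics/s2.png

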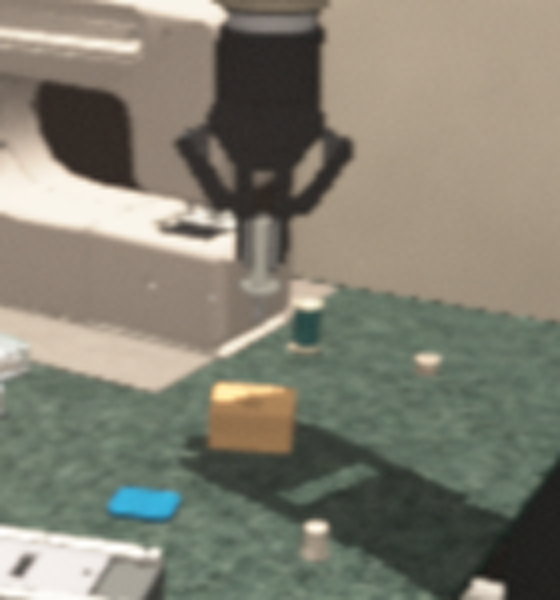

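The pin is out of the rack and hangs upright in the fingers, flange at crop (260, 287). Next I carry it over the stand.

move_arm(delta_pos=[[0.2,0.07,0.025],[0.391,0.133,0.025],[0.393,0.128,0.025],[0.395,0.123,0.025],[0.396,0.117,0.025]], delta_rot=[[0,0,0.008],[0,0,0.009],[0,0,0.008],[0,0,0.009],[0,0,0.008]], jaw=[0,0,0,0,0])

```text
time: 4.5
ee_pos: [0.543, -0.0033, 0.123]
tcp_rot: [0.596, 0.803, -0.0, -0.0]
wrist_force: [-0.1, -0.0, -0.4]
width: 0.132
gripper_force: 39.0
```

move_arm(delta_pos=[[0.398,0.112,0.025],[0.399,0.107,0.025],[0.401,0.102,0.025],[0.402,0.096,0.025],[0.403,0.091,0.025]], delta_rot=[[0,0,0.009],[0,0,0.008],[0,0,0.009],[0,0,0.008],[0,0,0.009]], jaw=[0,0,0,0,0])

```text
time: 5.12
ee_pos: [0.54, 0.162, 0.1129]
tcp_rot: [0.623, 0.782, -0.0, -0.0]
wrist_force: [0.5, -0.3, -0.4]
width: 0.134
gripper_force: 38.9
```

```bash
python3 - <<'E'
from h import *
go([.5404,.177,.105],103.0,5)
E
```

```text
pos [[0.036, 0.009, 0.02], [0.036, 0.01, 0.02], [0.037, 0.009, 0.02], [0.036, 0.01, 0.02], [0.037, 0.009, 0.019]]
rot [[-0.0, -0.0, -0.0], [-0.0, -0.0, -0.0], [-0.0, -0.0, -0.0], [-0.0, -0.0, -0.0], [-0.0, -0.0, -0.001]]
end [0.5404 0.177  0.105 ]
```

move_arm(delta_pos=[[0.036,0.009,0.02],[0.036,0.01,0.02],[0.037,0.009,0.02],[0.036,0.01,0.02],[0.037,0.009,0.02]], delta_rot=[[0,0,0],[0,0,0],[0,0,0],[0,0,0],[0,0,0]], jaw=[0,0,0,0,0])

```text
time: 5.75
ee_pos: [0.5407, 0.1758, 0.1051]
tcp_rot: [0.623, 0.782, -0.0, 0.0]
wrist_force: [-0.0, -0.1, -0.2]
width: 0.136
gripper_force: 39.0
```

```bash
python3 - <<'E'
from h import *
from bench import *
s=monitor.get_state();print(s["time"],s["ee_pos"],s["wrist_force"],s["moment"],R.from_quat(s["tcp_rot"]).as_matrix().round(4).tolist())
ims=[]
for c,x,y in [("scene",195,140),("top",185,170)]:
    d=read_camera(c);np.savez(f"{c}2.npz",**d)
    ims.append(cv2.resize(d["frame"][y:y+120,x:x+80,::-1],None,fx=5,fy=5,interpolation=cv2.INTER_CUBIC))
cv2.imwrite("pics/s3.png",np.hstack(ims))
E
```

```text
5.75 [0.54074107 0.17583913 0.10513593] [-0.03779874 -0.1330138  -0.15681414] [ 0.00835378 -0.03435195  0.00934815] [[-0.2239, 0.9746, 0.0], [0.9746, 0.2239, -0.0], [-0.0, 0.0, -1.0]]
```

View pics/s3.png

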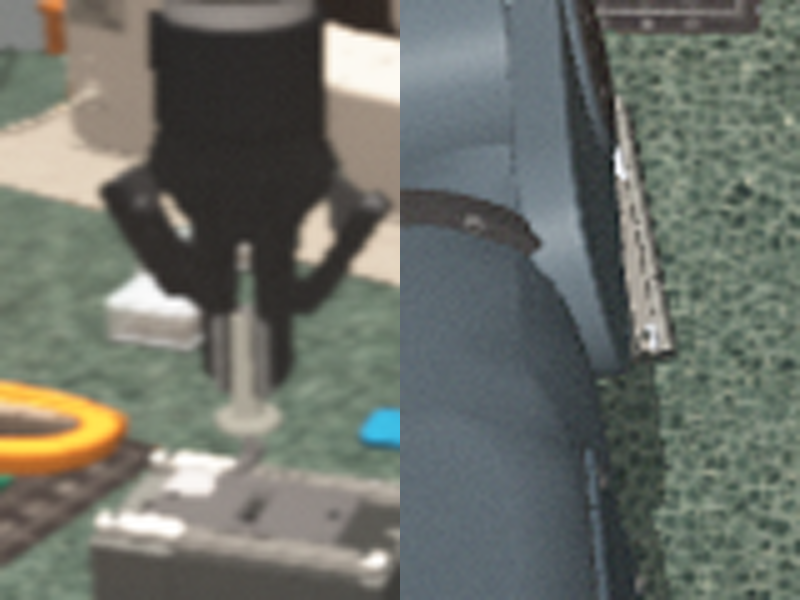

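The foot hangs just above the plate (left: flange at crop (247, 418), slot at ~(250, 510)), and the arm blocks the top view. I'll compare with the projection.

```bash
python3 - <<'E'
from h import *
d=load("scene2")
a=lambda P:((proj(d,P)-[195,140]+.5)*5-.5).round(1)
x,y,b=.5407,.1758,.105-.0381
for n,P in dict(flange=[x,y,b+.024],top=[x,y,b+.078],tip=[x,y,b+.038],foot=[x,y,b],slot=[.5404,.177,.046],xp=[x+.01,y,b+.024],yp=[x,y+.01,b+.024]).items(): print(n,a(P))
f=d["frame"];g=cv2.cvtColor(f,cv2.COLOR_RGB2HSV)
print("V rows 208..235, cols 236..256");print(cv2.cvtColor(f,cv2.COLOR_RGB2GRAY)[206:236,236:256])
E
```

```text
flange [[251.7 418.9]]
top [[248.3 309.8]]
tip [[250.8 391.1]]
foot [[253.1 465.7]]
slot [[253.5 506.8]]
xp [[233.4 414.1]]
yp [[239.4 427.3]]
V rows 208..235, cols 236..256
[[ 72  93 114  99  96 132 161 164 148 122 112 109  89  61  47  46  54  82
  108 118]
 [ 77  89 110 100  94 130 159 164 148 121 108 109  89  61  47  46  53  80
  105 113]
 [ 68  84 106  97  94 131 160 163 147 118 109 108  87  61  49  44  55  81
  114 122]
 [ 60  83 103  97  93 130 160 164 148 119 109 108  90  61  48  44  51  77
  106 120]
 [ 63  82 104  98  94 131 159 164 147 120 109 110  89  60  47  45  51  70
   97 110]
 [ 67  82 106 100  96 131 159 163 151 124 111 111  92  63  48  44  50  66
   97 117]
 [ 67  83 106 103  93 128 159 166 157 132 114 113  94  63  49  46  51  72
   98 117]
 [ 69  82 103  99  91 125 158 166 161 137 115 111  94  66  48  46  56  79
  103 114]
 [ 82  83 100  98  92 126 157 166 160 137 112 112  94  65  50  47  63  88
  106 112]
 [110  98 108 100  94 129 161 166 160 133 111 110  93  67  52  54  79 100
  111 115]
 [119 120 117 103  92 127 160 166 159 132 110 111  95  71  61  74  96 112
  
[... 924 characters left out ...]
 124 114
  111 117]
 [115 107 108 112 115 121 125 128 126 127 130 131 131 132 133 128 119 113
  116 124]
 [116 106 105 108 112 117 121 120 124 122 122 119 121 123 122 119 122 125
  126 126]
 [159 133 119 115 116 118 121 127 125 122 110 109 119 125 125 125 124 126
  123 120]
 [238 224 207 199 189 166 142 138 135 122 110 118 132 138 138 133 126 121
  123 126]
 [251 251 249 247 243 225 170 141 129 117 121 138 149 149 143 132 122 120
  125 131]
 [244 248 245 230 214 185 146 129 122 130 149 158 158 156 150 140 136 134
  137 139]
 [239 237 223 188 159 143 131 129 133 148 164 161 152 156 155 146 148 158
  158 150]
 [242 226 183 155 145 141 138 140 147 149 152 150 150 158 160 150 150 159
  157 150]]
```

move_arm(delta_pos=[[0,-0.008,0.05],[0,-0.008,0.06],[0,0,0.06],[0,0,0.03],[0,0,0]], delta_rot=[[0,0,0],[0,0,0],[0,0,0],[0,0,0],[0,0,0]], jaw=[0,0,0,0,0], force=25)

```text
time: 6.48
ee_pos: [0.5393, 0.1757, 0.089]
tcp_rot: [0.623, 0.782, -0.0, -0.0]
wrist_force: [0.3, 0.2, 0.1]
width: 0.138
gripper_force: 39.0
```

move_arm(delta_pos=[[0,0,0.01],[0,0,0.01],[0,0,0.01],[0,0,0.01],[0,0,0]], delta_rot=[[0,0,0],[0,0,0],[0,0,0],[0,0,0],[0,0,0]], jaw=[0,0,0,0,0])

```text
time: 7.1
ee_pos: [0.5394, 0.1757, 0.086]
tcp_rot: [0.623, 0.782, -0.0, -0.0]
wrist_force: [-0.4, 0.1, -1.1]
width: 0.141
gripper_force: 39.0
```

move_arm(delta_pos=[[0,0,0.007],[0,0,0.007],[0,0,0.007],[0,0,0.007],[0,0,0]], delta_rot=[[0,0,0],[0,0,0],[0,0,0],[0,0,0],[0,0,0]], jaw=[0,0,0,0,0])

```text
time: 7.72
ee_pos: [0.5394, 0.1757, 0.0837]
tcp_rot: [0.623, 0.782, -0.0, -0.0]
wrist_force: [0.0, -0.0, -0.5]
width: 0.133
gripper_force: 39.0
```

Foot at about 45.6 mm, just below the plate's face, with no contact force; continuing.

move_arm(delta_pos=[[0,0,0.006],[0,0,0.006],[0,0,0.006],[0,0,0.006],[0,0,0]], delta_rot=[[0,0,0],[0,0,0],[0,0,0],[0,0,0],[0,0,0]], jaw=[0,0,0,0,0])

```text
time: 8.35
ee_pos: [0.5394, 0.1757, 0.0818]
tcp_rot: [0.623, 0.782, -0.0, -0.0]
wrist_force: [0.4, -1.4, -1.1]
width: 0.135
gripper_force: 39.0
```

move_arm(delta_pos=[[0,0,0.008],[0,0,0.008],[0,0,0.008],[0,0,0.008],[0,0,0]], delta_rot=[[0,0,0],[0,0,0],[0,0,0],[0,0,0],[0,0,0]], jaw=[0,0,0,0,0])

```text
time: 8.98
ee_pos: [0.5394, 0.1757, 0.0792]
tcp_rot: [0.623, 0.782, -0.0, -0.0]
wrist_force: [-0.5, 0.9, -0.1]
width: 0.133
gripper_force: 39.0
```

```bash
python3 - <<'E'
from bench import *
s=monitor.get_state();print(s["time"],s["ee_pos"],s["wrist_force"],s["moment"])
E
```

```text
8.975 [0.53940263 0.17568927 0.07923052] [-0.45777413  0.87060647 -0.07862071] [ 0.01773041 -0.01488947 -0.02799727]
```

move_arm(delta_pos=[[0,0,0.012],[0,0,0.012],[0,0,0.012],[0,0,0.012],[0,0,0.012]], delta_rot=[[0,0,0],[0,0,0],[0,0,0],[0,0,0],[0,0,0]], jaw=[0,0,0,0,0])

```text
time: 9.6
ee_pos: [0.5394, 0.1757, 0.0744]
tcp_rot: [0.623, 0.782, 0.0, 0.0]
wrist_force: [-0.8, -0.6, -1.5]
width: 0.134
gripper_force: 39.0
```

move_arm(delta_pos=[[0,0,0.008],[0,0,0.008],[0,0,0.008],[0,0,0.008],[0,0,0]], delta_rot=[[0,0,0],[0,0,0],[0,0,0],[0,0,0],[0,0,0]], jaw=[0,0,0,0,0])

```text
time: 10.22
ee_pos: [0.5395, 0.1757, 0.0721]
tcp_rot: [0.623, 0.782, 0.0, 0.0]
wrist_force: [-0.1, 0.6, 3.2]
width: 0.134
gripper_force: 39.4
```

move_arm(delta_pos=[[0,0,0.015],[0,0,0.015],[0,0,0.015],[0,0,0.015],[0,0,0.015]], delta_rot=[[0,0,0],[0,0,0],[0,0,0],[0,0,0],[0,0,0]], jaw=[0,0,0,0,0])

```text
time: 10.85
ee_pos: [0.5395, 0.1757, 0.0659]
tcp_rot: [0.623, 0.782, 0.0, 0.0]
wrist_force: [-1.2, 0.3, 4.8]
width: 0.132
gripper_force: 39.5
```

move_arm(delta_pos=[[0,0,0.01],[0,0,0.008],[0,0,0],[0,0,0],[0,0,0]], delta_rot=[[0,0,0],[0,0,0],[0,0,0],[0,0,0],[0,0,0]], jaw=[0,0,0,0,0])

```text
time: 11.48
ee_pos: [0.5395, 0.1757, 0.0646]
tcp_rot: [0.623, 0.782, 0.0, 0.0]
wrist_force: [-1.0, 0.0, 4.9]
width: 0.132
gripper_force: 39.7
```

move_arm(delta_pos=[[0,0,0],[0,0,0],[0,0,0],[0,0,0],[0,0,0]], delta_rot=[[0,0,0.06],[0,0,0.08],[0,0,0.08],[0,0,0.06],[0,0,0]], jaw=[0,0,0,0,0])

```text
time: 12.1
ee_pos: [0.5398, 0.1758, 0.0647]
tcp_rot: [0.779, 0.627, 0.0, 0.0]
wrist_force: [-0.8, 0.6, 5.1]
width: 0.138
gripper_force: 39.7
```

```bash
python3 - <<'E'
from bench import *
s=monitor.get_state();print(s["time"],s["ee_pos"],s["wrist_force"],s["moment"])
E
```

```text
12.1 [0.53980224 0.17577529 0.06468094] [-0.81004927  0.5988218   5.06557009] [-0.01257189  0.06524718 -0.04649579]
```

move_arm(delta_pos=[[0,0,0],[0,0,0],[0,0,0],[0,0,0],[0,0,0]], delta_rot=[[0,0,0.08],[0,0,0.1],[0,0,0.1],[0,0,0.08],[0,0,0]], jaw=[0,0,0,0,0])

```text
time: 12.72
ee_pos: [0.5394, 0.1758, 0.0645]
tcp_rot: [0.923, 0.385, -0.0, -0.0]
wrist_force: [-2.4, 1.0, 5.0]
width: 0.132
gripper_force: 39.8
```

move_arm(delta_pos=[[0,0,0],[0,0,0],[0,0,0],[0,0,0],[0,0,0]], delta_rot=[[0,0,0.09],[0,0,0.09],[0,0,0.09],[0,0,0.07],[0,0,0]], jaw=[0,0,0,0,0])

```text
time: 13.35
ee_pos: [0.5391, 0.1758, 0.0644]
tcp_rot: [0.992, 0.128, -0.0, -0.0]
wrist_force: [-3.1, 0.4, 4.6]
width: 0.135
gripper_force: 39.7
```

```bash
python3 - <<'E'
from bench import *
from h import *
s=monitor.get_state();print(s["time"],s["ee_pos"],s["wrist_force"],s["moment"])
print(R.from_quat(s["tcp_rot"]).as_matrix().round(3))
x=R.from_quat(s["tcp_rot"]).apply([1,0,0]);print(np.degrees(np.arctan2(x[1],x[0])))
E
```

```text
13.35 [0.53907061 0.17582677 0.06440812] [-3.14916491  0.35175732  4.62547064] [ 0.19213954  0.52053441 -0.03462705]
[[ 0.967  0.253 -0.001]
 [ 0.253 -0.967  0.   ]
 [-0.001 -0.    -1.   ]]
14.668747259366619
```

move_arm(delta_pos=[[-0.005,0,0],[-0.005,0,0],[0,0,0],[0,0,0],[0,0,0]], delta_rot=[[0,0,0.02],[0,0,0],[0,0,0],[0,0,0],[0,0,0]], jaw=[0,0,0,0,0])

```text
time: 13.98
ee_pos: [0.5389, 0.1757, 0.0646]
tcp_rot: [0.994, 0.113, 0.0, -0.0]
wrist_force: [-0.2, 3.8, 5.3]
width: 0.136
gripper_force: 39.7
```

```bash
python3 - <<'E'
from bench import *
from h import *
s=monitor.get_state();print(s["time"],s["ee_pos"],s["wrist_force"],s["moment"])
x=R.from_quat(s["tcp_rot"]).apply([1,0,0]);print(np.degrees(np.arctan2(x[1],x[0])))
E
```

```text
13.975 [0.53886869 0.17566514 0.06462299] [-0.23553347  3.79699762  5.33185759] [0.71803493 0.06485518 0.00253804]
12.965506811048071
```

move_arm(delta_pos=[[0,-0.006,0],[0,0,-0.01],[0,0,-0.015],[0,0,-0.015],[0,0,0]], delta_rot=[[0,0,0],[0,0,0],[0,0,0],[0,0,0],[0,0,0]], jaw=[0,0,0,0,0])

```text
time: 14.6
ee_pos: [0.5387, 0.1759, 0.0678]
tcp_rot: [0.994, 0.113, 0.0, 0.0]
wrist_force: [2.5, -0.1, 4.9]
width: 0.135
gripper_force: 39.6
```

```bash
python3 - <<'E'
from bench import *
from h import *
s=monitor.get_state();print(s["time"],s["ee_pos"],s["wrist_force"],s["moment"])
x=R.from_quat(s["tcp_rot"]).apply([1,0,0]);print(np.degrees(np.arctan2(x[1],x[0])))
E
```

```text
14.6 [0.53870856 0.17585526 0.06782854] [ 2.5100772  -0.14079932  4.93760471] [-0.06367693 -0.42232611 -0.00509852]
12.968646142564177
```

move_arm(delta_pos=[[0.004,0,0],[0,0,-0.01],[0,0,-0.012],[0,0,-0.012],[0,0,0]], delta_rot=[[0,0,0],[0,0,0],[0,0,0],[0,0,0],[0,0,0]], jaw=[0,0,0,0,0])

```text
time: 15.22
ee_pos: [0.5388, 0.176, 0.0705]
tcp_rot: [0.994, 0.113, -0.0, 0.0]
wrist_force: [1.3, -2.0, 3.1]
width: 0.135
gripper_force: 39.5
```

```bash
python3 - <<'E'
from bench import *
from h import *
s=monitor.get_state();print(s["time"],s["ee_pos"],s["wrist_force"],s["moment"])
x=R.from_quat(s["tcp_rot"]).apply([1,0,0]);print(np.degrees(np.arctan2(x[1],x[0])))
d=read_camera("scene")
b=d["frame"][150:280,190:290,::-1];cv2.imwrite("pics/s4.png",cv2.resize(b,None,fx=4.5,fy=4.5,interpolation=cv2.INTER_CUBIC))
E
```

```text
15.225 [0.53877404 0.1759895  0.07045379] [ 1.3054109  -1.97921137  3.09270925] [-0.38375078 -0.34411263 -0.01888304]
12.965832390755624
```

View pics/s4.png

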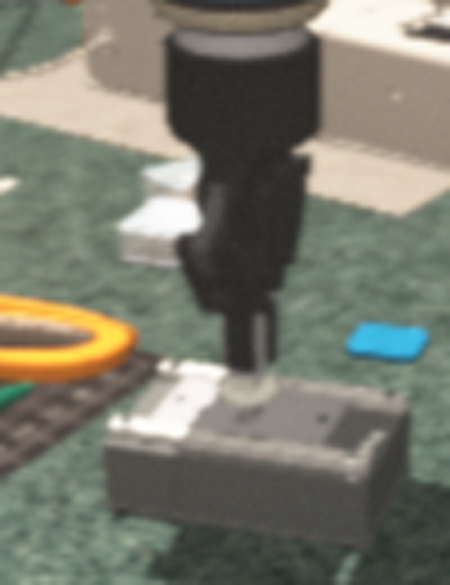

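The pin stands through the plate, flange just above it (crop ~(248, 390)), fingers along the stand's y. I'll release.

move_arm(delta_pos=[[0,0,0],[0,0,0],[0,0,0],[0,0,0],[0,0,0]], delta_rot=[[0,0,0],[0,0,0],[0,0,0],[0,0,0],[0,0,0]], jaw=[0.15,0.25,0.4,0.55,0.6])

```text
time: 15.9
ee_pos: [0.5388, 0.1761, 0.0704]
tcp_rot: [0.994, 0.113, -0.0, -0.0]
wrist_force: [0.3, -0.4, 0.3]
width: 0.6
gripper_force: 0.0
```

move_arm(delta_pos=[[0,0,-0.1],[0,0,-0.3],[0,0,-0.5],[0,0,-0.5],[0,0,-0.4]], delta_rot=[[0,0,0],[0,0,0],[0,0,0],[0,0,0],[0,0,0]], jaw=[0.6,0.6,0.6,0.6,0.6])

```text
time: 16.52
ee_pos: [0.539, 0.1761, 0.2168]
tcp_rot: [0.994, 0.113, 0.001, -0.0]
wrist_force: [-1.1, -1.3, -0.9]
width: 0.6
gripper_force: 0.0
```

```bash
python3 - <<'E'
from bench import *
from h import *
d=read_camera("scene");np.savez("scene5.npz",**d)
b=d["frame"][150:280,190:290,::-1];cv2.imwrite("pics/s5.png",cv2.resize(b,None,fx=4.5,fy=4.5,interpolation=cv2.INTER_CUBIC))
a=lambda P:((proj(d,P)-[190,150]+.5)*4.5-.5).round(1).tolist()
x,y=.5402,.1765
for z in (.033,.035,.046): print(z,"flange",a([x,y,z+.024]),"top",a([x,y,z+.078]))
E
```

```text
0.033 flange [[250.9, 391.9]] top [[247.9, 296.7]]
0.035 flange [[250.8, 388.5]] top [[247.8, 293.1]]
0.046 flange [[250.2, 369.4]] top [[247.2, 273.0]]
```

View pics/s5.png

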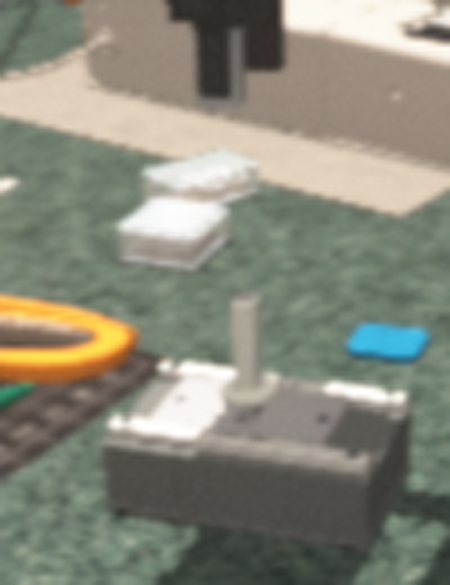

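The pin stands upright and free, flange at (250, 391) and top at (245, 296). That matches the locked height of 33 mm.

```bash
python3 -c "
from bench import env
print(env.hand_in())"
```

```text
the job is handed in; nothing more can be done
None
```

The spool pin is locked in the stand's slot, upright and released at about 33 mm by the camera, and the job is handed in; the hand-in gave no verdict back.

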